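# Set the stop screw of a blister-strip press to a setting block

## Robot

A 7-joint arm with a two-finger parallel gripper is mounted at the origin on the work surface. World frame = base frame: x ahead of the robot, y to its left, z up, the work surface at z = 0. Lengths are in m, angles in rad, forces in N, time in s.
With the tool pointing down it reaches from about 0.4 to 0.85 m from the base axis. Payload 10.4 kg.
Tool frame: the origin (TCP) lies midway between the tips of the shut fingers; the grasp point (between the pads) lies 19 mm behind it; z points along the fingers, x is the direction in which the jaws open and shut, and the axes are right-handed (so a half turn about z gives the same grasp; the last joint's range is limited). The gripper opens to 87 mm and grips with 3 to 60 N. Pads are 19 mm wide; open, the fingers measure 117 mm over their backs; the gripper's body (75 mm by 190 mm) begins 51 mm behind the grasp point.
Start: joints at [-0.023, 0.332, -0.065, 1.46, 0.022, 1.35, -0.088], TCP at [0.625, 0, 0.223] pointing down, gripper open.
Joint ranges: [-2.6, 2.6], [-0.5, 2.12], [-1.47, 1.34], [0.16, 2.42], [-1.27, 4.41], [0.06, 2.06], [-2.6, 2.6]. Speed limits (rad/s): [2.22, 2.22, 2.79, 2.79, 3.14, 3.14, 3.14].

## Interface

Orientations are given as a rotation vector (axis times angle).
In Python, from cell import sensors, imaging, ctrl gives the robot as it stands. The module is installed in compiled form; this text tells all that it offers.
- The arm moves only by the tool jog_arm, never from a script. Its argument "steps" is one flat list of numbers, 7 for each row, row after row: the turn, a rotation vector about the tool's x, y, z in degrees, then the shift along the tool's x, y, z in mm, then the closure, from -1 (fully open) to 1 (shut). A call has 1 to 5 rows; each row is the pose to reach, as a shift and turn from the pose measured when the call began, along the tool's axes at that moment; what a row does not reach only later rows make up. A row lasts 1/10 s, in which the tool goes at most 50 mm and 8.59 degrees, less where a joint would pass 70% of its speed; a pose out of reach is approached as far as the arm can. A call with a gripper value outside its range is refused whole. The fingers move at their own pace and stop on an object; "grip_force" is the grip in N (left out, the last holds). Time passes only in rows, so rows that repeat a pose let the fingers close. It gives the time, the measured TCP pose, the force and the opening at its end, in the units of the state.
- sensors.observe(): the state, without advancing time (a new reading comes with each control period).
- imaging.grab_frame(name): name is "scene" or "side" or "wrist"; returns the picture (384x512x3 uint8, red, green, blue); there is no depth.
- imaging.calibration(name): a dict with "fx", "fy", "cx", "cy" (pixels), "k1" (the pictures are not rectified: a ray, as slopes to the right and down, at radius r is drawn at 1 + k1 r^2 times it, then the intrinsics apply), "view" (4x4, takes a point from world to camera coordinates); the wrist camera has in their place "T_tool_cam" (4x4, takes a point from camera to tool coordinates, whose origin is the TCP and whose axes are the tool frame's). Camera axes: x right, y up, looking along -z (the intrinsics and any distortion apply to the point x, -y, -z); pixel columns grow to the right and rows downward; lengths in m; the calibration is good to about 2 mm. A picture is of the moment at which its call begins: read the wrist's pose just before it. calibration takes no time and is no camera call.
- ctrl.job_done(): hands the job in, once; it reports no verdict.
The state is a dict: "time_s": time; "joints": joint angles; "joint_vel": joint speeds; "effort": joint torques, N m; "ee_pos": TCP position; "eef_rot": TCP orientation; "ft_force": force on the tool from outside, world axes, zero at the start; "wrist_torque": the same for the moment, N m; "gripper_width": finger opening in m.
Only numpy, scipy, OpenCV 4.12 (cv2) and the standard library are available. Lean on these libraries where they do the work, as an engineer would, in place of code of your own. Each camera call takes 0.05 s, during which the arm holds its last target. There are 200 camera calls.

## Task

Take the red driver from its grey rack, stand it in the brass stop screw of the little strip press and turn the screw down (clockwise) until the blue setting block just drags beneath the sprung foot: a slow tug on the block's orange post, straight out of the press towards the robot, should need about 6 N. Confirm this drag with a slow tug of a centimetre or so. Never press hard on the block, turn the screw only with the driver, leave the block under the foot and the driver standing in the screw, and do not disturb the other things.

Things in the scene. Friction and masses are not known exactly. Their poses are not given: they have to be found in the camera images.
- bed: Aluminium bed plate of the press, fixed, 300 x 90 x 14 mm thick; origin on its underside, below the screw's axis. x points away from the robot along the guide channel, z up; it spans x -200 to +100 mm. Two rails, 10 mm high, at y +-24.5 mm guide the block (2 mm play). The block slides at about 1 N when free; with a press of N the pull is about 1.2 N + 1 in steady motion, about N at a slow creep.
- bridge: Green bridge on the bed: column 60 mm wide at x 60 to 95 mm, arm 46 mm wide forward to x -25 mm, 66 to 86 mm above the table; carries the brass screw and, under it, the white foot (18 mm disc) on a spring of 4 N/mm. Origin 14 mm above the table on the screw's axis; axes as the bed's. The foot is worn by an unknown amount: at the start it is 0.5 to 4.5 mm clear of the block.
- screw_socket (a point): Centre of the mouth of the square recess in the brass screw head (34 mm square, 18 mm thick, top 114 mm above the table at the start). Recess 14 mm square, 14 mm deep, mouth chamfered 1.5 mm; its sides lie along this point's x and y axes, which turn with the screw; z up. The head descends as the screw is turned down.
- screw (a joint): Angle of the stop screw, rad: 0 at the start, growing clockwise seen from above, -0.5 to 3.0. Fast thread: 3 mm down per rad, so 12 N more press per rad once the foot touches. Takes 0.06 N m, stays where left. The right press on the block is about 5 N (3 to 7 is good); over 16 N spoils the foot. The driver has about 0.3 rad of play in the recess, turned one way then back.
- block_post (a point): Centre of the setting block's orange post: 16 mm (x) by 20 mm (y), 42 mm high, 30 to 72 mm above the table. The blue block, 190 x 34 x 16 mm, 0.15 kg, lies on the bed under the foot, from 10 mm on the robot's side of the post's centre to 180 mm beyond it. Axes as the bed's: pull the post along -x. A tug of 7 to 12 mm shows the drag; at most 40 mm in all.
- driver_grip (a point): Centre of the red square handle of the driver, 24 x 24 mm and 66 mm high, its sides along this point's x and y axes; z up along the driver. Mass 0.15 kg. In the rack it stands upright, its handle's centre 110 mm above the table.
- driver_tip (a point): End of the driver's 12 mm square steel blade, on its axis, 83 mm below the handle's centre, sides along the handle's. The blade, its end slightly tapered, is 13 mm long up to a 28 mm round shoulder. In the screw the shoulder sits on the head, the blade 13 mm deep, and the driver stands by itself; any quarter turn fits.
- rack: Grey block 70 x 70 x 40 mm, fixed, origin under its centre; the driver stands in its round 20 mm hole, the shoulder resting on its top.
- bin: White open bin 90 x 130 mm, 50 mm high, fixed, origin under its centre; holds two vials. It may swap places with the rack.
- vial_a: Amber vial, 32 mm wide, 60 mm high, standing in the bin; leave alone. Origin under its centre.
- vial_b: A second such vial; leave alone.
- carton_a: White medicine carton with red band, 55 x 100 x 45 mm; leave alone. Origin under its centre.
- carton_b: White medicine carton with orange band, 50 x 90 x 70 mm; leave alone. Origin under its centre.
- jar: White jar with blue lid, 60 mm wide, 80 mm high; leave alone. Origin under its centre.
- stamp: Black hand stamp, 34 mm wide, 70 mm high; leave alone. Origin under its centre.
- spare_block: Thin grey spare setting block, 100 x 34 x 10 mm with a small post, lying on the table; leave alone. Origin under its centre.
Mind the look-alikes: they are no part of the job. What is meant by the part that bears driver_grip is not green or turquoise, and is the larger of those in its own colour.

How it is judged:
By the outcome, as a careful person would: the job done as asked, in the order asked, and still so for the second after the job is handed in, with the robot touching nothing.
It also fails if it takes over 72 s, if anything falls off the work surface, if the arm or the gripper's body presses on something with over 40 N, if the wrist force passes 120 N, or if a joint passes its speed limit or range.

## Working session

There is one attempt and no reset: what is moved stays moved. The work goes in short steps, Python scripts to look and compute and a tool call to move; the robot and the scene stay as the last step left them, time stands still between calls to the robot, and variables do not carry over. Pictures are saved under pics/ and viewed, about 8 in all and at most 12, crops included, and the job is handed in when it is done.

Besides the shell and the picture viewer there is one more tool, called in YAML: its name, and indented under it one key for each argument. jog_arm: Moves the arm, as the interface text tells. Its arguments: {"type":"object","properties":{"steps":{"type":"array","items":{"type":"number"}},"grip_force":{"type":"number"}},"required":["steps"]}

```bash
mkdir -p pics
cat > h.py <<'E'
import numpy as np, cv2
from cell import sensors, imaging, ctrl
from scipy.spatial.transform import Rotation as R
def snap(name, fn, crop=None, s=1):
    st=sensors.observe(); im=imaging.grab_frame(name)
    cv2.imwrite('pics/'+fn+'_raw.png', im[:,:,::-1])
    save(im,fn,crop,s); return st,im
def save(im,fn,crop=None,s=1):
    if crop: x0,y0,x1,y1=crop; im=im[y0:y1,x0:x1]
    im=cv2.resize(im,None,fx=s,fy=s,interpolation=cv2.INTER_CUBIC)
    cv2.imwrite('pics/'+fn+'.png', im[:,:,::-1])
def cam(name,st=None):
    c=imaging.calibration(name)
    if name=='wrist':
        T=np.eye(4);T[:3,:3]=R.from_rotvec(st['eef_rot']).as_matrix();T[:3,3]=st['ee_pos']
        return c,T@np.array(c['T_tool_cam'])
    return c,np.linalg.inv(np.array(c['view']))
def proj(c,W,p):
    q=np.linalg.inv(W)@np.append(p,1); a=np.array([q[0],-q[1]])/-q[2]
    a=a*(1+c['k1']*(a@a)); return np.array([c['fx']*a[0]+c['cx'],c['fy']*a[1]+c['cy']])
def ray(c,W,u,v):
    d=np.array([(u-c['cx'])/c['fx'],(v-c['cy'])/c['fy']]); a=d.copy()
    for _ in range(20): a=d/(1+c['k1']*(a@a))
    return W[:3,3], W[:3,:3]@np.array([a[0],-a[1],-1])
def atz(c,W,u,v,z):
    o,d=ray(c,W,u,v); return o+d*(z-o[2])/d[2]
E
python3 - <<'E'
from h import *
st,a=snap('scene','s0'); _,b=snap('side','d0'); 
_,w=snap('wrist','w0')
print(st)
for n in ('scene','side','wrist'): print(n,imaging.calibration(n))
E
```

```text
{'time_s': 0.0, 'joints': array([-0.02261656,  0.33288622, -0.06473069,  1.46093034,  0.02160843,
        1.3498939 , -0.0884601 ]), 'joint_vel': array([-0.00194871,  0.00034579, -0.00022926,  0.00010304,  0.00169125,
        0.00039336, -0.00052005]), 'effort': array([-1.20520472e-04, -6.23245955e+01,  2.44190963e-02, -3.89891267e+01,
       -6.13984605e-02,  3.97891912e-02,  1.87085252e-04]), 'ee_pos': array([6.24617812e-01, 2.03432464e-05, 2.21750297e-01]), 'eef_rot': array([ 3.14152852e+00,  1.69769637e-04, -2.23098846e-03]), 'ft_force': array([1.05034286, 0.51781498, 0.32499562]), 'wrist_torque': array([-0.03961889,  0.00838482, -0.01470647]), 'gripper_width': 0.08698270674680786}
scene {'fx': 452.3215757166945, 'fy': 452.3215757166945, 'cx': 250.94311642911927, 'cy': 190.08364681949266, 'k1': 0.05380771606574843, 'view': array([[ 0.79349726,  0.60841971, -0.01369547, -0.42767254],
       [-0.31782977,  0.43349308,  0.84324847,  0.08854967],
       [ 0.51898588, -0.66476252,  0.53734946, -1.5302019 ],
       [ 0.        ,  0.        ,  0.        ,  1.        ]])}
side {'fx': 472
[... 167 characters left out ...]
0634798,  0.55192673],
       [ 0.10215069, -0.58149005,  0.80711496, -0.16144672],
       [-0.12904993,  0.79675653,  0.59036018, -1.54615601],
       [ 0.        ,  0.        ,  0.        ,  1.        ]])}
wrist {'fx': 310.46978278594617, 'fy': 310.46978278594617, 'cx': 257.4448640284568, 'cy': 192.8411967944988, 'k1': -0.07733828423146001, 'T_tool_cam': array([[ 9.99999999e-01, -3.24186959e-05,  3.61354728e-05,
        -2.98055553e-04],
       [-2.25866403e-05, -9.69575262e-01, -2.44793403e-01,
        -6.65155505e-02],
       [ 4.29719434e-05,  2.44793402e-01, -9.69575262e-01,
        -1.62404846e-01],
       [ 0.00000000e+00,  0.00000000e+00,  0.00000000e+00,
         1.00000000e+00]])}
```

Run:
```python
import cv2,numpy as np
a,b=[cv2.imread(f'pics/{n}_raw.png') for n in('s0','d0')]
cv2.imwrite('pics/s0x.png',cv2.resize(a,(800,600),interpolation=cv2.INTER_CUBIC))
cv2.imwrite('pics/d0x.png',cv2.resize(b,(800,600),interpolation=cv2.INTER_CUBIC))
```

```text
(no output)
```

View pics/s0x.png

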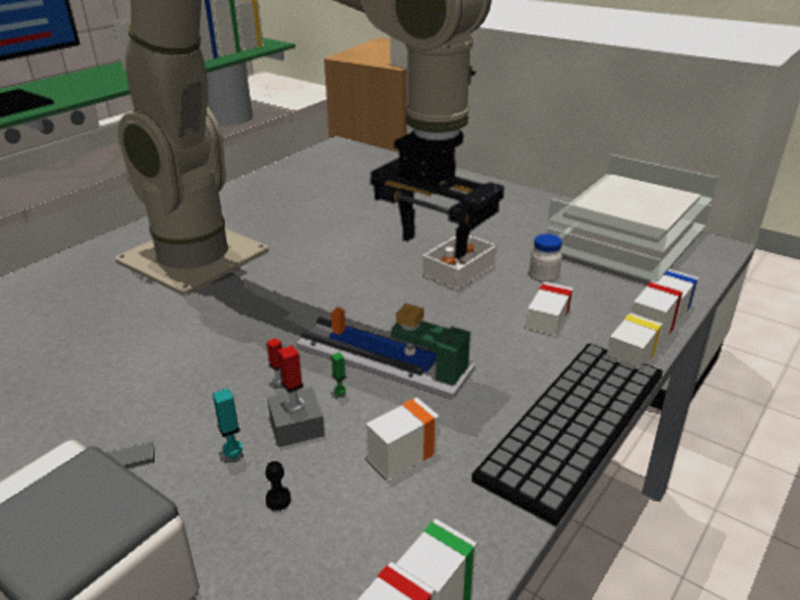

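View pics/d0x.png

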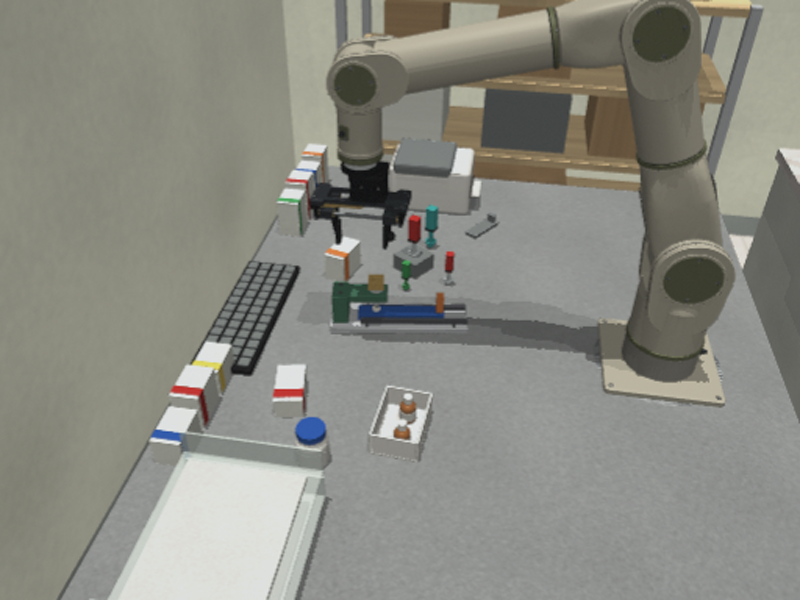

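The scene view shows the red driver in its grey rack at about (290,368), with a smaller red look-alike at (275,357). The brass head is at (409,316) and the orange post at (338,320). In the side view the driver is at (414,229), the head at (376,284) and the post at (440,302).

Run:
```python
from h import *
k=1.5625
cs,Ws=cam('scene'); cd,Wd=cam('side')
def tri(a,b):
    A=np.zeros((3,3));y=np.zeros(3)
    for c,W,p in((cs,Ws,a),(cd,Wd,b)):
        o,d=ray(c,W,p[0]/k,p[1]/k); d/=np.linalg.norm(d);P=np.eye(3)-np.outer(d,d);A+=P;y+=P@o
    x=np.linalg.solve(A,y); return x.round(4),[(proj(c,W,x)*k-p).round(1) for c,W,p in((cs,Ws,a),(cd,Wd,b))]
print('driver .110',tri((290,369),(414,229)))
print('head .105',tri((409,317),(376,284)))
print('post .051',tri((338,320),(440,303)))
# color centroids, both views
import sys
for n,f in(('s',(cs,Ws)),('d',(cd,Wd))):
    im=cv2.cvtColor(cv2.imread(f'pics/{n}0_raw.png'),cv2.COLOR_BGR2HSV)
    for nm,lo,hi in(('red',(0,190,80),(4,255,255)),('orange',(5,180,80),(13,255,255)),('brass',(14,120,60),(22,255,200))):
        m=cv2.inRange(im,lo,hi);N,_,S,C=cv2.connectedComponentsWithStats(m)
        print(n,nm,[(S[i].tolist(),(C[i]*k).round(1).tolist()) for i in range(1,N) if S[i,4]>25])
```

```text
driver .110 (array([ 0.5497, -0.2524,  0.1089]), [array([0.2, 0.1]), array([ 0.1, -0.1])])
head .105 (array([ 0.6006, -0.0322,  0.0993]), [array([0.4, 0.1]), array([ 0.3, -0.1])])
post .051 (array([ 0.4626, -0.0536,  0.0495]), [array([0., 0.]), array([ 0., -0.])])
s red [([415, 181, 21, 8, 39], [664.0, 288.4]), ([346, 183, 19, 6, 44], [555.8, 289.4]), ([171, 217, 22, 31, 285], [286.2, 360.7]), ([242, 363, 33, 21, 260], [403.2, 584.3])]
s orange [([212, 197, 9, 16, 103], [337.4, 320.0]), ([258, 256, 20, 37, 235], [423.5, 424.9])]
s brass [([161, 0, 6, 29, 63], [256.1, 21.0]), ([208, 25, 52, 71, 2691], [366.0, 94.1]), ([247, 116, 28, 9, 60], [404.5, 186.5]), ([290, 119, 12, 4, 26], [461.8, 187.8]), ([254, 195, 17, 14, 181], [409.3, 314.8])]
d red []
d orange []
d brass [([236, 176, 9, 9, 79], [375.2, 281.4])]
```

jog_arm:
  steps: [0,0,0,-20,50,-10,-1,0,0,0,-40,100,-20,-1,0,0,0,-50,150,-40,-1,0,0,0,-60,200,-50,-1,0,0,0,-75,250,-50,-1]

```text
time_s: 0.65
ee_pos: [0.5544, -0.2347, 0.2726]
eef_rot: [3.141, 0.001, 0.002]
ft_force: [0.9, -0.7, -0.4]
gripper_width: 0.0868
```

View pics/w0.png

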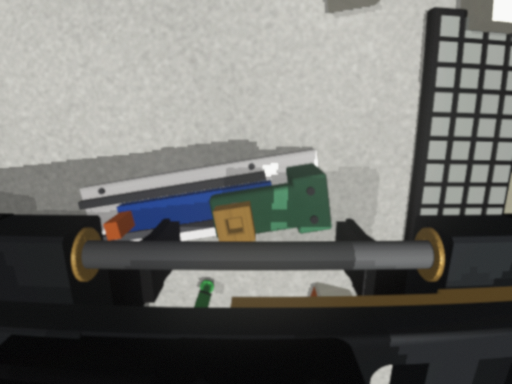

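The wrist view shows the head and its recess at about (235,223), the post at (118,224), and the gripper hiding the lower half. I need to stand further towards -y of whatever I look at.

jog_arm:
  steps: [0,0,0,0,40,0,-1,0,0,0,0,80,0,-1,0,0,0,0,80,0,-1]

```text
time_s: 0.95
ee_pos: [0.5519, -0.3214, 0.2718]
eef_rot: [3.138, -0.012, -0.002]
ft_force: [-0.4, 0.8, -0.4]
gripper_width: 0.087
```

Run:
```python
from h import *
st,w=snap('wrist','w1',(128,20,384,212),3.1)
print(st['ee_pos'],st['eef_rot'])
c,W=cam('wrist',st)
for p in((.5497,-.2524,.143),(.5497,-.2524,.077)): print(proj(c,W,p))
import pickle;pickle.dump(st,open('w1.pkl','wb'))
```

```text
[ 0.55187263 -0.32139807  0.27180501] [ 3.13834842e+00 -1.19801490e-02 -1.73785201e-03]
[254.97839545 111.61448138]
[255.50214742 112.01734032]
```

View pics/w1.png

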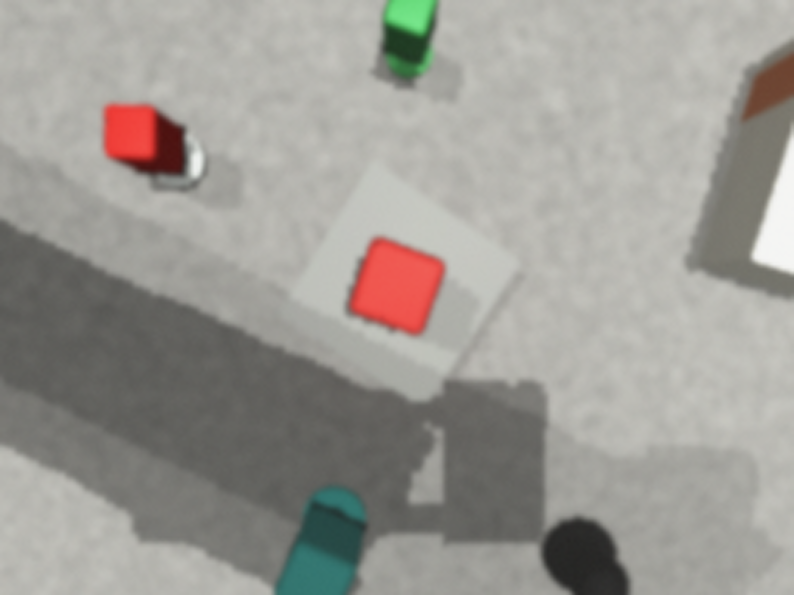

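The large red handle's top face in the rack has crop corners (375,238), (443,264), (418,333), (352,308). The small red driver at upper left is a look-alike.

```bash
cat >> h.py <<'E'
def rel(st,p,yaw):
    """tool-frame shift (mm) and turn (deg) to reach TCP p, tool down, tool x at world yaw (deg, mod 180)"""
    Rm=R.from_rotvec(st['eef_rot'])
    Rt=R.from_euler('z',yaw,degrees=True)*R.from_rotvec([np.pi,0,0])
    return (Rm.inv()*Rt).as_rotvec(degrees=True).round(2), (Rm.inv().apply(np.array(p)-st['ee_pos'])*1000).round(1)
E
python3 - <<'E'
from h import *
import pickle
st=pickle.load(open('w1.pkl','rb')); c,W=cam('wrist',st)
P=np.array([atz(c,W,128+u/3.1,20+v/3.1,.143) for u,v in((375,238),(443,264),(418,333),(352,308))])
print(P.round(4),P.mean(0),[np.linalg.norm(P[i]-P[i-1]) for i in range(4)])
e=(P[1]-P[0]+P[2]-P[3]);print(np.degrees(np.arctan2(e[1],e[0])))
e=(P[0]-P[3]+P[1]-P[2]);print(np.degrees(np.arctan2(e[1],e[0])))
m=P.mean(0)
s=sensors.observe()
for z in(.17,.115-.019): print(rel(s,[m[0],m[1],z],-21),rel(s,[m[0],m[1],z],69))
# press from w0 
st0={'ee_pos':np.array([.6246,0,.22175]),'eef_rot':np.array([3.1415285,.00017,-.00223])}
c,W=cam('wrist',st0); print('socket',atz(c,W,235,223,.114),'post',atz(c,W,118,222,.072))
E
```

```text
[[ 0.5444 -0.2392  0.143 ]
 [ 0.5642 -0.2468  0.143 ]
 [ 0.5568 -0.2667  0.143 ]
 [ 0.5373 -0.2592  0.143 ]] [ 0.55068462 -0.25297591  0.143     ] [np.float64(0.021190310427519038), np.float64(0.02119443140118329), np.float64(0.021228665359844922), np.float64(0.02085180475325749)]
-20.8661211911579
70.06442694592367
(array([8.000e-02, 2.000e-02, 2.074e+01]), array([ -2.6, -65.1, 101.8])) (array([ 5.000e-02,  7.000e-02, -6.926e+01]), array([ -2.6, -65.1, 101.8]))
(array([8.000e-02, 2.000e-02, 2.074e+01]), array([ -2.5, -65.2, 175.8])) (array([ 5.000e-02,  7.000e-02, -6.926e+01]), array([ -2.5, -65.2, 175.8]))
socket [ 0.60346662 -0.030366    0.114     ] post [ 0.47326099 -0.04491134  0.072     ]
```

jog_arm:
  steps: [0,0,7,-1,-30,30,-1,0,0,14,-2,-65,60,-1,0,0,20.7,-2.5,-65,100,-1,0,0,20.7,-2.5,-65,100,-1]

```text
time_s: 1.4
ee_pos: [0.5484, -0.2496, 0.1667]
eef_rot: [-3.089, 0.569, 0.014]
ft_force: [-0.0, -1.0, 0.4]
gripper_width: 0.0871
```

Run:
```python
from h import *
s=sensors.observe()
print(rel(s,[.5505,-.2528,.096],-20.7), s['ee_pos'],s['ft_force'])
```

```text
(array([ 0.06,  0.51, -0.17]), array([ 3.7,  2.1, 70.7])) [ 0.54841639 -0.24964363  0.1667379 ] [-0.03667079 -1.02608216  0.36399241]
```

jog_arm:
  steps: [0,0.5,0,3,2,35,-1,0,0.5,0,3.7,2.1,70,-1,0,0.5,0,3.7,2.1,70.7,-1,0,0.5,0,3.7,2.1,70.7,-1]

```text
time_s: 1.8
ee_pos: [0.5511, -0.2533, 0.0978]
eef_rot: [3.089, -0.566, 0.001]
ft_force: [0.8, 0.7, -0.4]
gripper_width: 0.0873
```

jog_arm:
  steps: [0,0,0,0,0,0,1,0,0,0,0,0,0,1,0,0,0,0,0,0,1,0,0,0,0,0,0,1,0,0,0,0,0,0,1]
  grip_force: 25

```text
time_s: 2.3
ee_pos: [0.5512, -0.2533, 0.0981]
eef_rot: [3.089, -0.566, 0.001]
ft_force: [1.4, -0.7, 0.7]
gripper_width: 0.0548
```

jog_arm:
  steps: [0,0,0,0,0,0,1,0,0,0,0,0,0,1,0,0,0,0,0,0,1]

```text
time_s: 2.6
ee_pos: [0.5511, -0.2533, 0.098]
eef_rot: [3.089, -0.566, 0.001]
ft_force: [0.7, 0.2, -0.3]
gripper_width: 0.0311
```

jog_arm:
  steps: [0,0,0,0,0,0,1,0,0,0,0,0,0,1,0,0,0,0,0,0,1]

```text
time_s: 2.9
ee_pos: [0.5511, -0.2533, 0.098]
eef_rot: [3.089, -0.566, 0.001]
ft_force: [-0.1, 0.7, -0.2]
gripper_width: 0.0235
```

jog_arm:
  steps: [0,0,0,0,0,-40,1,0,0,0,0,0,-80,1,0,0,0,0,0,-120,1,0,0,0,0,0,-152,1,0,0,0,0,0,-152,1]

```text
time_s: 3.4
ee_pos: [0.5528, -0.2539, 0.2551]
eef_rot: [3.088, -0.566, 0.012]
ft_force: [0.1, -0.9, -0.8]
gripper_width: 0.0238
```

Run:
```python
from h import *
s=sensors.observe(); print(rel(s,[.60,-.11,.25],-20.7),s['joints'],s['gripper_width'])
```

```text
(array([ 0.05, -0.47, -0.07]), array([  -6.9, -151.3,    4.9])) [ 0.24857454  0.27084228  0.13153694  1.47529211 -0.0348753   1.38955136
  0.01881032] 0.02375501395710224
```

Run:
```python
from h import *
s=sensors.observe(); print(rel(s,[.6145,-.11,.25],9))
```

```text
(array([  0.17,  -0.45, -29.77]), array([   6.6, -156.4,    5. ]))
```

jog_arm:
  steps: [0,0,-8,2,-40,0,1,0,0,-16,3,-80,2,1,0,0,-24,4,-120,4,1,0,-0.4,-29.8,6.6,-156,5,1,0,-0.4,-29.8,6.6,-156,5,1]

```text
time_s: 3.9
ee_pos: [0.6155, -0.1032, 0.2479]
eef_rot: [-3.13, -0.266, 0.002]
ft_force: [-1.1, 0.9, -1.9]
gripper_width: 0.0232
```

jog_arm:
  steps: [0,0,0,0,0,0,1]

```text
time_s: 4.0
ee_pos: [0.6152, -0.1032, 0.2467]
eef_rot: [-3.13, -0.266, 0.005]
ft_force: [-0.2, -1.5, -1.6]
gripper_width: 0.0239
```

Run:
```python
from h import *
import pickle
st,w=snap('wrist','w2',None,1.56)
pickle.dump(st,open('w2.pkl','wb'))
print(st['ee_pos'],st['eef_rot'],st['gripper_width'])
c,W=cam('wrist',st)
print(proj(c,W,(.602,-.031,.114))*1.56)
```

```text
[ 0.61524305 -0.10324792  0.24667553] [-3.12979247 -0.26570534  0.0051434 ] 0.023895908361739344
[401.3762015  167.45971827]
```

View pics/w2.png

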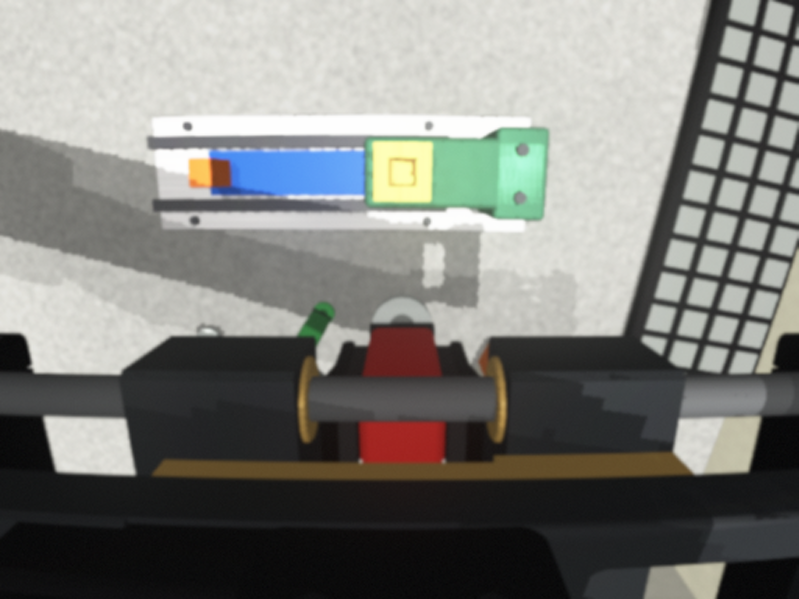

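The press lies square in the wrist view. The yellow head is centred near (402,172), its recess at (403,172), the post at (203,173), and the driver hangs straight in the jaws. I'll fit the head numerically.

Run:
```python
from h import *
import pickle
st=pickle.load(open('w2.pkl','rb')); c,W=cam('wrist',st)
im=cv2.imread('pics/w2_raw.png'); hsv=cv2.cvtColor(im,cv2.COLOR_BGR2HSV)
def quad(lo,hi,z,box):
    m=cv2.inRange(hsv,lo,hi);k=np.zeros_like(m);x0,y0,x1,y1=box;k[y0:y1,x0:x1]=m[y0:y1,x0:x1]
    pts=np.argwhere(k>0)[:,::-1]
    w=np.array([atz(c,W,u,v,z)[:2] for u,v in pts],np.float32)
    r=cv2.minAreaRect((w*1000)); return len(pts),w.mean(0),r
print('head',hsv[112,243],quad((20,60,120),(35,255,255),.114,(225,80,290,140)))
print('blue',quad((100,120,100),(125,255,255),.030,(130,85,240,135)))
# recess crop
print(hsv[108:113,240:276,2])
t=R.from_rotvec(st['eef_rot']).as_matrix();print('tool yaw',np.degrees(np.arctan2(t[1,0],t[0,0])))
save(im[:,:,::-1],'w2c',(228,80,288,140),10)
print('socket pix',atz(c,W,403/1.56,172/1.56,.114),'post top',[atz(c,W,u/1.56,173/1.56,.072) for u in(190,213)])
```

```text
head [ 30  73 254] (1428, array([ 0.6023654 , -0.03286717], dtype=float32), ((602.4757080078125, -33.05152893066406), (34.417091369628906, 33.39413833618164), 9.693466186523438))
blue (2438, array([ 0.5201408 , -0.04603681], dtype=float32), ((515.355224609375, -47.121368408203125), (118.0330581665039, 31.770566940307617), 9.010784149169922))
[[250 253 254 254 254 254 254 253 251 244 244 252 253 254 254 254 254 254
  254 254 254 254 253 251 239 229 241 251 253 254 254 254 254 254 253 250]
 [250 253 254 254 254 254 254 253 251 244 244 251 253 254 254 254 254 254
  254 254 254 254 253 249 238 231 242 251 253 254 254 254 254 254 253 250]
 [250 253 254 254 254 254 254 253 251 245 245 252 253 254 254 254 254 254
  254 254 254 254 252 246 234 231 242 251 253 254 254 254 254 254 253 250]
 [250 253 254 254 254 254 254 253 251 245 245 252 253 254 254 254 254 254
  254 254 254 253 252 245 234 231 242 251 253 254 254 254 254 254 253 250]
 [250 253 254 254 254 254 254 253 251 245 245 252 253 254 254 254 254 254
  254 254 254 254 253 249 242 234 240 251 253 254 254 254 254 254 253 251]]
tool yaw 9.705113206618606
socket pix [ 0.60338933 -0.03342227  0.114     ] post top [array([ 0.45881061, -0.05683282,  0.072     ]), array([ 0.47486673, -0.05437541,  0.072     ])]
```

View pics/w2c.png

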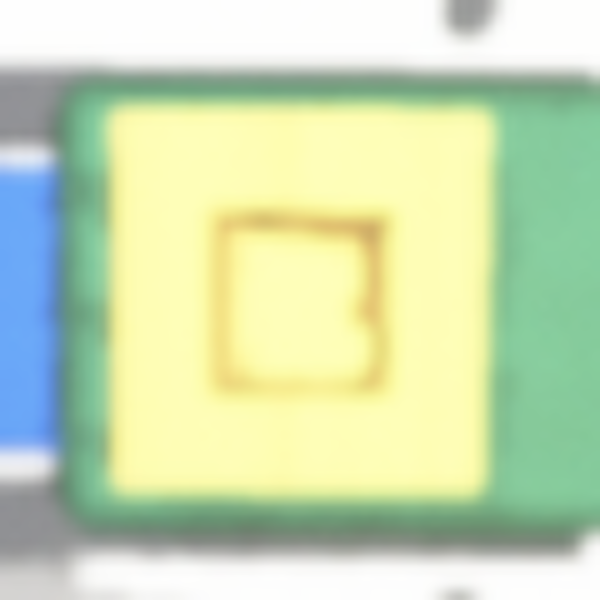

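Run:
```python
from h import *
s=sensors.observe(); print(rel(s,[.6025,-.033,.193],9.5))
```

```text
(array([-0.11,  0.2 ,  0.26]), array([ -0.6, -70.4,  53.5]))
```

jog_arm:
  steps: [0,0,0,0,-35,0,1,0,0.2,0.2,0,-70.4,15,1,0,0.2,0.2,-0.6,-70.4,45,1,0,0.2,0.2,-0.6,-70.4,53,1,0,0.2,0.2,-0.6,-70.4,53,1]

```text
time_s: 4.55
ee_pos: [0.6014, -0.0349, 0.1921]
eef_rot: [-3.13, -0.257, 0.005]
ft_force: [0.2, -0.3, -1.5]
gripper_width: 0.0237
```

Run:
```python
from h import *
s=sensors.observe(); print(s['ee_pos'],s['ft_force'],s['gripper_width'])
s,a=snap('scene','s1'); s,b=snap('side','d1')
c,W=cam('scene');p=proj(c,W,(.602,-.033,.12)).astype(int); c,W=cam('side');q=proj(c,W,(.602,-.033,.12)).astype(int)
f=lambda im,p:cv2.resize(im[p[1]-32:p[1]+33,p[0]-32:p[0]+32],(400,400),interpolation=cv2.INTER_CUBIC)
cv2.imwrite('pics/c1.png',np.hstack([f(a,p),f(b,q)])[:,:,::-1]); print(rel(s,[.6025,-.033,.172],9.5))
```

```text
[ 0.60139248 -0.03490495  0.19212723] [ 0.2318072  -0.26478534 -1.49936944] 0.023716515848418267
(array([-0.08,  0.05, -0.11]), array([ 0.6, -1.8, 21.6]))
```

View pics/c1.png

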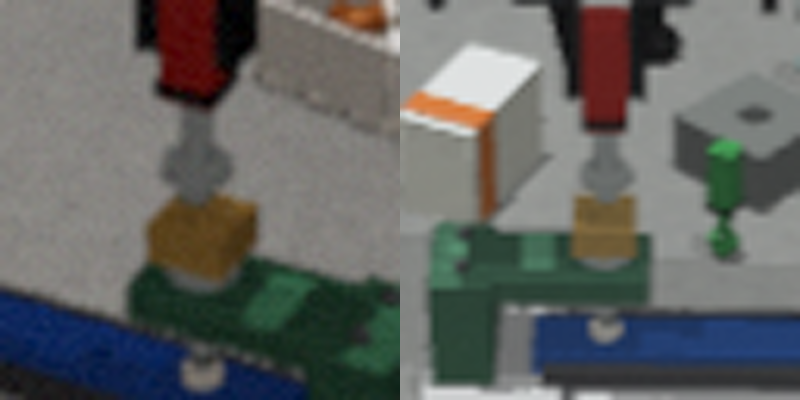

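The driver stands over the head in both views (scene 197 against 203, side 605 against 604). I'll correct by about 2 mm and lower it.

jog_arm:
  steps: [0,0,0,0.6,-1.8,0,1,0,0,0,0.6,-1.8,4,1,0,0,0,0.6,-1.8,9,1,0,0,0,0.6,-1.8,13,1,0,0,0,0.6,-1.8,13,1]

```text
time_s: 5.15
ee_pos: [0.6027, -0.0328, 0.1805]
eef_rot: [-3.13, -0.258, 0.001]
ft_force: [-0.2, 0.2, -3.1]
gripper_width: 0.024
```

jog_arm:
  steps: [0,0,0,0,0,2,1,0,0,0,0,0,4,1,0,0,0,0,0,6,1,0,0,0,0,0,7,1,0,0,0,0,0,7,1]

```text
time_s: 5.65
ee_pos: [0.6026, -0.0328, 0.1733]
eef_rot: [-3.13, -0.258, 0.002]
ft_force: [0.7, 0.5, -1.9]
gripper_width: 0.0239
```

jog_arm:
  steps: [0,0,0,0,0,1,1,0,0,0,0,0,2,1,0,0,0,0,0,2,1]

```text
time_s: 5.95
ee_pos: [0.6028, -0.0329, 0.1719]
eef_rot: [-3.13, -0.258, 0.001]
ft_force: [-1.2, -0.4, 1.8]
gripper_width: 0.0237
```

jog_arm:
  steps: [0,0,8,0,0,0,1,0,0,16,0,0,0.4,1,0,0,24,0,0,0.8,1,0,0,32,0,0,1.2,1,0,0,40,0,0,1.6,1]

```text
time_s: 6.45
ee_pos: [0.6029, -0.0334, 0.1706]
eef_rot: [-3.027, 0.838, 0.0]
ft_force: [-1.8, -2.0, 0.9]
gripper_width: 0.0241
```

jog_arm:
  steps: [0,0,0,0,0,0,1,0,0,0,0,0,0,1]

```text
time_s: 6.65
ee_pos: [0.6029, -0.0334, 0.1705]
eef_rot: [-3.029, 0.832, 0.0]
ft_force: [-0.4, -0.9, -0.7]
gripper_width: 0.024
```

```bash
cat >> h.py <<'E'
def yaw(s):
    t=R.from_rotvec(s['eef_rot']).as_matrix(); return np.degrees(np.arctan2(t[1,0],t[0,0]))
E
python3 - <<'E'
from h import *
s=sensors.observe(); print(yaw(s),s['joints'],s['wrist_torque'],rel(s,[.6027,-.0329,.170],9.5-43))
E
```

```text
-30.71889353488866 [-0.04881481  0.3159183   0.03541857  1.59301822 -0.01215929  1.23295605
 -0.54726219] [-0.2393348   0.22261573 -0.00907079] (array([-0.02,  0.02,  2.78]), array([-0.4, -0.4,  0.5]))
```

jog_arm:
  steps: [0,0,4,-0.4,-0.4,0.3,1,0,0,4,-0.4,-0.4,0.3,1]

```text
time_s: 6.85
ee_pos: [0.6028, -0.0333, 0.1704]
eef_rot: [2.999, -0.935, 0.0]
ft_force: [-0.9, -1.8, -0.0]
gripper_width: 0.0236
```

jog_arm:
  steps: [0,0,0,0,0,0,-1,0,0,0,0,0,0,-1,0,0,0,0,0,0,-1,0,0,0,0,0,0,-1,0,0,0,0,0,0,-1]

```text
time_s: 7.35
ee_pos: [0.6028, -0.0332, 0.1704]
eef_rot: [-3.0, 0.934, -0.0]
ft_force: [1.1, -0.9, 0.4]
gripper_width: 0.0557
```

jog_arm:
  steps: [0,0,0,0,0,-10,-1,0,0,0,0,0,-50,-1,0,0,0,0,0,-85,-1,0,0,0,0,0,-85,-1]

```text
time_s: 7.75
ee_pos: [0.605, -0.0333, 0.2617]
eef_rot: [-2.997, 0.933, -0.014]
ft_force: [0.4, -0.8, -0.3]
gripper_width: 0.0846
```

Run:
```python
from h import *
s=sensors.observe(); print(yaw(s),rel(s,[.466,-.0555,.12],9.3),rel(s,[.466,-.0555,.25],9.3))
```

```text
-34.587503119850986 (array([ -0.13,  -0.52, -43.89]), array([-102.9,   98. ,  140.4])) (array([ -0.13,  -0.52, -43.89]), array([-101.9,   97.3,   10.4]))
```

jog_arm:
  steps: [0,0,-8.5,-33,33,3,-1,0,0,-17,-66,66,6,-0.4,0,0,-25.5,-102,97,10,0.1,0,0,-34,-102,97,25,0.1,0,-0.5,-43.9,-102,97.5,50,0.1]

```text
time_s: 8.25
ee_pos: [0.4662, -0.0559, 0.2122]
eef_rot: [-3.132, -0.228, -0.011]
ft_force: [0.1, 0.2, 0.0]
gripper_width: 0.0629
```

jog_arm:
  steps: [0,0,0,0,0,0,0.1,0,0,0,0,0,0,0.1,0,0,0,0,0,0,0.1]

```text
time_s: 8.55
ee_pos: [0.467, -0.0558, 0.2135]
eef_rot: [-3.132, -0.223, -0.014]
ft_force: [0.7, -0.2, 0.2]
gripper_width: 0.0419
```

Run:
```python
from h import *
s=sensors.observe(); print(yaw(s),s['ee_pos'],s['gripper_width'],rel(s,[.466,-.0555,.12],9.3),rel(s,[.466,-.0555,.043],9.3))
```

```text
8.134833600123073 [ 0.46695853 -0.0558463   0.21353754] 0.04185807532540677 (array([-0.04, -0.5 , -1.16]), array([-1.7, -0.4, 93.5])) (array([-0.04, -0.5 , -1.16]), array([ -2.4,  -0.4, 170.5]))
```

jog_arm:
  steps: [0,-0.5,-1.2,-4,-0.4,45,0.1,0,-0.5,-1.2,-7,-0.4,90,0.1,0,-0.5,-1.2,-8,-0.4,130,0.1,0,-0.5,-1.2,-8,-0.4,165,0.1,0,-0.5,-1.2,-8,-0.4,169,0.1]

```text
time_s: 9.05
ee_pos: [0.4584, -0.0561, 0.0417]
eef_rot: [-3.13, -0.252, 0.009]
ft_force: [-1.1, 0.2, 0.1]
gripper_width: 0.0397
```

jog_arm:
  steps: [0,0,0,0,0,0,0.1,0,0,0,0,0,0,0.1]

```text
time_s: 9.25
ee_pos: [0.4597, -0.0561, 0.0435]
eef_rot: [-3.131, -0.251, 0.005]
ft_force: [-0.8, 0.3, 0.5]
gripper_width: 0.0394
```

Run:
```python
from h import *
s=sensors.observe(); print(yaw(s),s['ee_pos'],s['gripper_width'],s['ft_force'])
```

```text
9.173527240327918 [ 0.45972554 -0.05607162  0.04347955] 0.03937346402649391 [-0.76796296  0.34909561  0.47633173]
```

jog_arm:
  steps: [0,0,0,-1,0,0,0.1,0,0,0,-2,0,0,0.1,0,0,0,-3,0,0,0.1,0,0,0,-4,0,0,0.1,0,0,0,-5,0,0,0.1]

```text
time_s: 9.75
ee_pos: [0.4547, -0.0569, 0.0437]
eef_rot: [-3.131, -0.251, 0.005]
ft_force: [-0.5, -0.5, -0.3]
gripper_width: 0.0395
```

jog_arm:
  steps: [0,0,0,-1,0,0,0.1,0,0,0,-2,0,0,0.1]

```text
time_s: 9.95
ee_pos: [0.4533, -0.0571, 0.0438]
eef_rot: [-3.131, -0.251, 0.003]
ft_force: [3.9, 1.4, -2.8]
gripper_width: 0.0392
```

jog_arm:
  steps: [0,0,0,-1,0,0,0.1,0,0,0,-2,0,0,0.1]

```text
time_s: 10.15
ee_pos: [0.4518, -0.0573, 0.0439]
eef_rot: [-3.131, -0.251, 0.001]
ft_force: [4.1, 1.5, -2.6]
gripper_width: 0.0393
```

jog_arm:
  steps: [0,0,0,-1,0,0,0.1,0,0,0,-2,0,0,0.1]

```text
time_s: 10.35
ee_pos: [0.4498, -0.0576, 0.0439]
eef_rot: [-3.131, -0.252, 0.001]
ft_force: [4.0, -0.1, -2.1]
gripper_width: 0.0392
```

Run:
```python
from h import *
for i in range(5):
    s=sensors.observe(); print(s['ft_force'].round(2),s['ee_pos'].round(4))
    if i==0: snap('side','d2')
    else: imaging.grab_frame('wrist')
```

```text
[ 4.   -0.09 -2.15] [ 0.4498 -0.0576  0.0439]
[ 3.71  0.02 -3.09] [ 0.4497 -0.0577  0.0439]
[ 3.05  0.03 -2.85] [ 0.4497 -0.0576  0.0439]
[ 3.06  0.34 -2.73] [ 0.4497 -0.0577  0.0439]
[ 3.64  0.46 -2.44] [ 0.4497 -0.0577  0.0439]
```

The drag is already about 4 N moving and 3.4 N held, so the press is about 3 N. I need roughly 0.18 rad more. I'll back off the post and go back to the driver.

jog_arm:
  steps: [0,0,0,4,0,0,0.1,0,0,0,5,0,-30,0.1,0,0,0,5,0,-80,0.1,0,0,0,5,0,-130,-0.5,0,0,0,5,0,-180,-1]

```text
time_s: 11.1
ee_pos: [0.454, -0.0571, 0.2258]
eef_rot: [-3.131, -0.251, 0.004]
ft_force: [1.3, -0.7, -0.7]
gripper_width: 0.0484
```

jog_arm:
  steps: [0,0,8.5,0,0,-38,-1,0,0,17,0,0,-38,-1,0,0,25.5,0,0,-38,-1,0,0,34,0,0,-38,-1,0,0,42.5,0,0,-38,-1]

```text
time_s: 11.6
ee_pos: [0.4537, -0.0573, 0.2637]
eef_rot: [3.006, -0.91, -0.006]
ft_force: [-0.9, 0.3, -0.6]
gripper_width: 0.0843
```

Run:
```python
from h import *
s=sensors.observe(); print(yaw(s),s['ee_pos'],s['gripper_width'],rel(s,[.6028,-.0333,.262],-34.6))
```

```text
-33.69187272237385 [ 0.4537018  -0.05726504  0.2636689 ] 0.08431921052052906 (array([0.08, 0.2 , 0.91]), array([ 110.8, -102.7,    1.1]))
```

jog_arm:
  steps: [0,0,0.5,35,-33,0,-1,0,0,0.9,70,-66,0,-1,0,0.2,0.9,100,-93,0,-1,0,0.2,0.9,110.8,-102.7,0,-1,0,0.2,0.9,110.8,-102.7,0,-1]

```text
time_s: 12.1
ee_pos: [0.6037, -0.0327, 0.2616]
eef_rot: [2.998, -0.932, -0.005]
ft_force: [-1.5, 0.3, -0.0]
gripper_width: 0.0871
```

Run:
```python
from h import *
s=sensors.observe(); print(yaw(s),s['ee_pos'],s['gripper_width'],rel(s,[.6028,-.0333,.1704],-34.6))
st,w=snap('wrist','w3',None,1.56)
```

```text
-34.542752065135375 [ 0.60367688 -0.03268607  0.26158972] 0.08705439695805559 (array([0.17, 0.13, 0.06]), array([-0.2,  0.7, 91.2]))
```

View pics/w3.png

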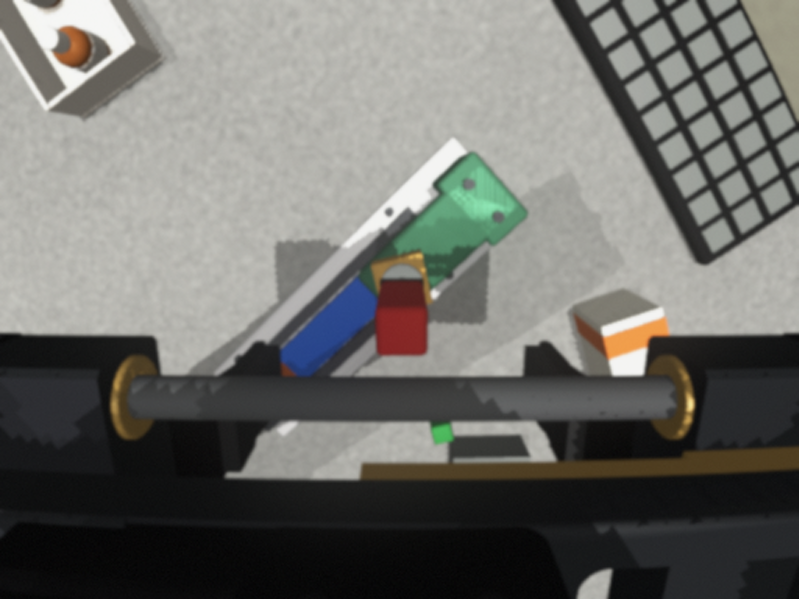

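The driver stands upright in the screw, its handle top at (402,330) and square to the tool. The head is about 10° behind it, so the play is taken up clockwise. I'll regrip.

jog_arm:
  steps: [0,0,0,-0.2,0.7,40,-1,0,0,0,-0.2,0.7,75,-1,0,0,0,-0.2,0.7,91,-1,0,0,0,-0.2,0.7,91,0,0,0,0,-0.2,0.7,91,1]

```text
time_s: 12.65
ee_pos: [0.6015, -0.0342, 0.1723]
eef_rot: [2.997, -0.934, -0.003]
ft_force: [-0.2, 0.0, 0.1]
gripper_width: 0.0777
```

jog_arm:
  steps: [0,0,0,0,0,0,1,0,0,0,0,0,0,1,0,0,0,0,0,0,1,0,0,0,0,0,0,1,0,0,0,0,0,0,1]

```text
time_s: 13.15
ee_pos: [0.6015, -0.0342, 0.1725]
eef_rot: [2.997, -0.934, -0.003]
ft_force: [0.2, 0.7, -0.5]
gripper_width: 0.0387
```

jog_arm:
  steps: [0,0,0,0,0,0,1,0,0,0,0,0,0,1,0,0,0,0,0,0,1,0,0,0,0,0,0,1]

```text
time_s: 13.55
ee_pos: [0.6017, -0.0343, 0.1725]
eef_rot: [2.997, -0.934, -0.002]
ft_force: [2.6, -0.4, -0.4]
gripper_width: 0.0237
```

Run:
```python
from h import *
s=sensors.observe(); print(yaw(s),s['ee_pos'],s['gripper_width'],rel(s,[.6028,-.0333,.170],-45.1))
```

```text
-34.61164781109839 [ 0.60174732 -0.03434243  0.17245327] 0.023699578247573443 (array([ 0.15,  0.02, 10.49]), array([ 0.3, -1.5,  2.4]))
```

jog_arm:
  steps: [0,0,3.5,0,0,0.2,1,0,0,7,0,0,0.4,1,0,0,10.5,0,0,0.6,1,0,0,10.5,0,0,0.6,1,0,0,10.5,0,0,0.6,1]

```text
time_s: 14.05
ee_pos: [0.6017, -0.0342, 0.1719]
eef_rot: [2.9, -1.201, -0.002]
ft_force: [0.2, 0.4, -0.2]
gripper_width: 0.0238
```

Run:
```python
from h import *
s=sensors.observe(); print(yaw(s),s['ee_pos'],s['ft_force'],s['wrist_torque'])
```

```text
-45.00261560307923 [ 0.60167803 -0.03420997  0.17189683] [ 0.16480066  0.42452573 -0.17197705] [0.06616904 0.13015751 0.01166552]
```

jog_arm:
  steps: [0,0,0,0,0,0,-1,0,0,0,0,0,0,-1,0,0,0,0,0,0,-1,0,0,0,0,0,0,-1,0,0,0,0,0,0,-1]

```text
time_s: 14.55
ee_pos: [0.6017, -0.0342, 0.1719]
eef_rot: [2.9, -1.201, -0.002]
ft_force: [-0.0, 0.1, 0.1]
gripper_width: 0.0559
```

jog_arm:
  steps: [0,0,0,0,0,-10,-1,0,0,0,0,0,-50,-1,0,0,0,0,0,-87,-1,0,0,0,0,0,-87,-1]

```text
time_s: 14.95
ee_pos: [0.6042, -0.0341, 0.2655]
eef_rot: [-2.901, 1.202, -0.011]
ft_force: [0.2, -0.3, -0.8]
gripper_width: 0.0842
```

Run:
```python
from h import *
s=sensors.observe(); print(yaw(s),s['ee_pos'],rel(s,[.454,-.0572,.22],9.2))
```

```text
-45.00482822235508 [ 0.60415417 -0.03414107  0.26549224] (array([-5.00e-02, -4.30e-01, -5.42e+01]), array([-90.1, 122.7,  44.5]))
```

jog_arm:
  steps: [0,0,-8.5,-30,41,2,-1,0,0,-17,-60,82,3,-0.4,0,0,-25.5,-90,122.7,5,0.1,0,0,-34,-90,122.7,25,0.1,0,0,-42.5,-90,122.7,45,0.1]

```text
time_s: 15.45
ee_pos: [0.4536, -0.0578, 0.2206]
eef_rot: [3.14, -0.06, 0.017]
ft_force: [0.1, -0.9, -1.0]
gripper_width: 0.0624
```

jog_arm:
  steps: [0,0,-8.5,0,0,0,0.1,0,0,-11.7,0,0,0,0.1,0,0,-11.7,0,0,0,0.1,0,0,-11.7,0,0,0,0.1]

```text
time_s: 15.85
ee_pos: [0.4538, -0.0578, 0.221]
eef_rot: [3.129, 0.256, 0.018]
ft_force: [0.3, 0.1, -0.2]
gripper_width: 0.0402
```

Run:
```python
from h import *
s=sensors.observe(); print(yaw(s),s['ee_pos'],s['gripper_width'],rel(s,[.454,-.057,.0437],9.2))
```

```text
9.374274973447106 [ 0.45376758 -0.05777745  0.22103627] 0.04017486787789106 (array([ 0.19, -0.64,  0.17]), array([ -1.6,  -1.3, 177.3]))
```

jog_arm:
  steps: [0.2,-0.6,0,0,-1,45,0.1,0.2,-0.6,0,-1,-1.3,90,0.1,0.2,-0.6,0,-1.6,-1.3,135,0.1,0.2,-0.6,0.2,-1.6,-1.3,172,0.1,0.2,-0.6,0.2,-1.6,-1.3,177,0.1]

```text
time_s: 16.35
ee_pos: [0.4511, -0.0569, 0.0405]
eef_rot: [-3.131, -0.249, 0.009]
ft_force: [-1.0, -0.1, 0.4]
gripper_width: 0.0394
```

jog_arm:
  steps: [0,0,0,0,0,0,0.1,0,0,0,0,0,0,0.1]

```text
time_s: 16.55
ee_pos: [0.452, -0.0569, 0.0419]
eef_rot: [-3.131, -0.248, 0.007]
ft_force: [-0.2, -0.4, 0.7]
gripper_width: 0.0388
```

jog_arm:
  steps: [0,0,0,-1,0,0,0.1,0,0,0,-2,0,0,0.1,0,0,0,-3,0,0,0.1,0,0,0,-4,0,0,0.1,0,0,0,-5,0,0,0.1]

```text
time_s: 17.05
ee_pos: [0.4489, -0.0574, 0.0429]
eef_rot: [-3.131, -0.248, 0.001]
ft_force: [7.7, 1.6, -2.1]
gripper_width: 0.0396
```

jog_arm:
  steps: [0,0,0,-1,0,0,0.1,0,0,0,-2,0,0,0.1]

```text
time_s: 17.25
ee_pos: [0.448, -0.0575, 0.0434]
eef_rot: [-3.131, -0.249, -0.003]
ft_force: [5.5, 0.2, -4.5]
gripper_width: 0.0394
```

jog_arm:
  steps: [0,0,0,-1,0,0,0.1,0,0,0,-2,0,0,0.1]

```text
time_s: 17.45
ee_pos: [0.4471, -0.0577, 0.0438]
eef_rot: [-3.131, -0.249, -0.007]
ft_force: [5.6, 0.8, -3.7]
gripper_width: 0.0394
```

jog_arm:
  steps: [0,0,0,-1,0,0,0.1,0,0,0,-2,0,0,0.1]

```text
time_s: 17.65
ee_pos: [0.4462, -0.0577, 0.0442]
eef_rot: [-3.131, -0.249, -0.011]
ft_force: [6.2, 1.4, -3.8]
gripper_width: 0.0391
```

jog_arm:
  steps: [0,0,0,-1,0,0,0.1,0,0,0,-2,0,0,0.1]

```text
time_s: 17.85
ee_pos: [0.4454, -0.0578, 0.0446]
eef_rot: [-3.131, -0.25, -0.015]
ft_force: [6.5, 1.1, -3.5]
gripper_width: 0.0395
```

jog_arm:
  steps: [0,0,0,-1.2,0,0.4,0.1,0,0.2,0,-2.4,0,0.4,0.1,0,0.4,0,-3.6,0,0.6,0.1,0,0.4,0,-4.8,0,0.6,0.1,0,0.4,0,-6,0,0.6,0.1]

```text
time_s: 18.35
ee_pos: [0.4405, -0.0586, 0.0443]
eef_rot: [-3.131, -0.25, -0.03]
ft_force: [6.3, 0.4, -3.4]
gripper_width: 0.0394
```

jog_arm:
  steps: [0,0,0,-1.2,0,0,0.1,0,0,0,-2.4,0,0,0.1]

```text
time_s: 18.55
ee_pos: [0.4393, -0.0587, 0.0448]
eef_rot: [-3.131, -0.251, -0.034]
ft_force: [7.0, 0.2, -4.1]
gripper_width: 0.0392
```

Run:
```python
from h import *
for i in range(4):
    s=sensors.observe(); print(s['ft_force'].round(2),s['ee_pos'].round(4))
    imaging.grab_frame('wrist')
```

```text
[ 7.04  0.17 -4.07] [ 0.4393 -0.0587  0.0448]
[ 5.9   0.65 -3.19] [ 0.4391 -0.0588  0.0447]
[ 5.61  0.74 -4.23] [ 0.4391 -0.0588  0.0447]
[ 6.14  1.05 -3.24] [ 0.4391 -0.0588  0.0447]
```

The second tug moved about 10 mm at 5.5 to 7 N, averaging about 6.3 N. That is on target, so I'll clear the post and check.

jog_arm:
  steps: [0,0,0,4,0,0,0.1,0,0,0,5,0,-30,0.1,0,0,0,5,0,-80,0.1,0,0,0,5,0,-130,0.1,0,0,0,5,0,-180,0.1]

```text
time_s: 19.25
ee_pos: [0.4395, -0.0585, 0.2267]
eef_rot: [-3.131, -0.25, -0.032]
ft_force: [1.8, 0.4, -1.1]
gripper_width: 0.039
```

jog_arm:
  steps: [0,0,0,0,0,0,0.1,0,0,0,0,0,0,0.1]

```text
time_s: 19.45
ee_pos: [0.4399, -0.0585, 0.2279]
eef_rot: [-3.131, -0.25, -0.035]
ft_force: [-0.0, -0.2, -1.5]
gripper_width: 0.0394
```

Run:
```python
from h import *
s,b=snap('side','d3'); s,a=snap('scene','s3')
c=np.hstack([cv2.resize(x,(400,400),interpolation=cv2.INTER_CUBIC) for x in(a[160:320,130:290],b[110:270,190:350])])
cv2.imwrite('pics/c3.png',c[:,:,::-1]); print(s['ee_pos'],s['ft_force'],s['joint_vel'].round(3))
```

```text
[ 0.43914316 -0.05851762  0.22632861] [-0.1630222   0.10940636 -0.3141054 ] [ 0.     0.022 -0.001  0.025 -0.001 -0.006  0.   ]
```

View pics/c3.png

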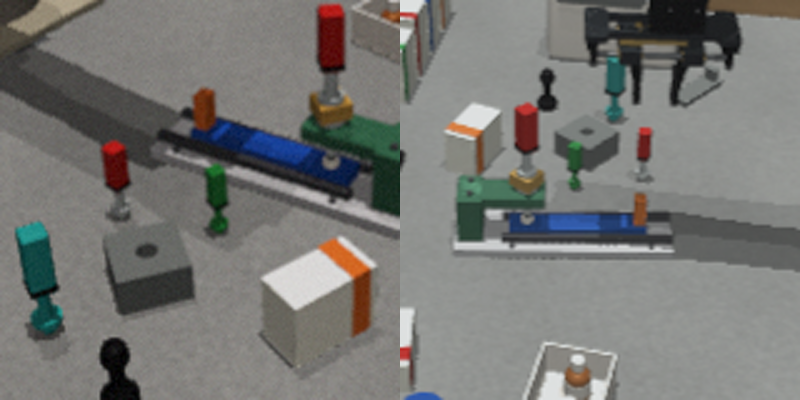

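The driver stands in the screw (scene (330,40), side (526,128)) and the block is under the foot. The gripper is clear and nothing else has moved, so I'll hand in.

```bash
python3 -c "
from cell import ctrl; print(ctrl.job_done())"
```

```text
the job is handed in; nothing more can be done
None
```

The job is handed in. The red driver stands in the brass screw, the block is under the foot, and its drag is about 6 N as asked.

I turned the screw down in two steps, the driver turning about 44° and then 10.5°.
- **After the first step:** a tug of about 4 mm gave roughly 4 N.
- **After the second step:** a slow tug of about 10 mm gave 5.5–7.7 N, averaging about 6.3 N moving and about 5.9 N held still. That puts the press at about 4.5–5.5 N. I worked the press out from the drag and did not measure it directly.

**Uncertainty:** the force readings carry about 1 N of noise. The wrist also read about 3–4 N of vertical force during the tugs. I took this to come from the finger dragging on the post and did not look into it further.

**Last check:** in the final pictures the driver stands upright, the gripper touches nothing, and the other things in view look undisturbed. I did not check the carton with the red band, the jar or the vials closely. The robot's clock read about 19.5 s of the 72 s allowed.

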